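Tip the battery pack onto its charging dock

TASK

Put the standing battery pack on charge without lifting it: slide it upright until it is pressed snug and square against the low front edge of the charging dock, then push high on it so that it tips over that edge and lies flat and straight on the middle of the deck. Then push its rear end until its contacts have pressed the sprung pads in and it stops firmly against the tongue of the contact head, and let go, leaving it touching. Push gently throughout (20 N at the most) and leave the other things on the bench where they are.

Things in the scene. Friction and masses are not known exactly. Their poses are not given: they have to be found in the camera images.
- pack: battery pack: white box, blue band, two brass contact strips on its top, 74 (own x) x 92 (own y) x 110 (own z) mm, 0.55 to 0.85 kg. Origin at its centre, 55 mm above the bench while it stands. Own z points up to the contact strips, own x at the dock (up to 0.2 rad off). Slippery casing (friction about 0.3): on the bare bench a push slides it; with its foot against a stop, 3 to 8 N near its top tip it
- pack_foot (a point): middle of the battery pack's underside (the face opposite the contact strips): 55 mm below its centre while it stands, at first 20 to 60 mm of free bench lie between the pack and the dock's edge. Once the pack has tipped (own x down, own z along the dock's x, centre 37 mm above the deck) this is the middle of its rear end, which may still overhang the dock's edge; axes as the pack's
- dock: charging dock, fixed to the bench: flat grey plate with black rubber pad and blue side stripes, 226 mm long (own x) x 130 mm wide (own y), deck 12 mm above the bench. Its front edge is the low stop: a vertical step 12 mm high. Origin: on the bench below the middle of that edge; own x points horizontally into the dock towards the contact head, own z up
- contact_head: contact head: blue housing, 34 mm thick, 92 mm wide, 52 mm high, fixed on the deck; origin at the middle of its face, 155 mm behind the dock's front edge and 49 mm above the bench; own x as the dock's. An orange tongue (72 mm wide) sticks out of the face towards the edge by 2 to 38 mm: clamped hard, not measured, find it by feel. On it two brass pads stand 3 mm proud and give way under 0.8 N
- beaker: bystander: small clear glass beaker, 44 mm across, 58 mm high; origin under its centre
- tape: bystander: roll of masking tape lying flat, 100 mm across, 25 mm high; origin under its centre
- petri_dish: bystander: clear petri dish with lid, 59 mm across, 15 mm high; origin under its centre
- timer: bystander: white bench timer, 62 x 66 x 18 mm; origin under its centre
Mind the look-alikes: they are no part of the job. What is shaped like the pack but green or purple is not meant.

How it is judged:
By the outcome, as a careful person would: the job done as asked, in the order asked, and still so for the second after the job is handed in, with the robot touching nothing.
It also fails if it takes over 72 s, if anything falls off the work surface, if the arm or the gripper's body presses on something with over 40 N, if the wrist force passes 120 N, or if a joint passes its speed limit or range.

ROBOT

A 6-joint arm with a two-finger parallel gripper is mounted at the origin on a cart in front of the work surface, level with it; the furniture and walls round the work are solid. World frame = base frame: x ahead of the robot, y to its left, z up, the work surface at z = 0. Lengths are in mm, angles in rad, forces in N, time in s.
With the tool pointing down it reaches from about 350 to 775 mm from the base axis. Payload 5.5 kg.
Tool frame: the origin (TCP) lies on the centre line of the jaws, within the pads' length; the fingertips stand 19 mm ahead of it and the grasp point (between the pads) is the TCP (manip.tip_reach is the distance from the TCP to the fingertips, in mm); z points along the fingers, y is the line along which they close (so a half turn about z gives the same grasp; the last joint's range is limited). The gripper opens to 85 mm and grips with 20 to 120 N. Pads are 22 mm wide; open, the fingers measure 114 mm over their backs; the gripper's body (76 mm by 85 mm) begins 54 mm behind the grasp point. The pads swing forward as they close: fully open they stand 13 mm farther back than shut.
Start: joints at [1.169, 0.313, 0.046, 1.304, 0, 1.431], TCP at [148.844, 555.442, 250.323] pointing down, gripper open.
Joint ranges: [-2.76, 2.76], [-0.86, 1.69], [-1.03, 1.26], [-2.2, 2.34], [-1.47, 1.5], [-3.14, 3.14]. Speed limits (rad/s): [2.57, 2.57, 3.14, 3.14, 3.14, 3.14].

INTERFACE

Orientations are given as a rotation vector (axis times angle).
In Python, from station import manip gives the robot as it stands.
- The arm moves only by the tool move_arm, never from a script. Its argument "deltas" is a list of rows, each a list of 5 numbers: the shift along the tool's x, y, z in m, then the turn about the tool's z in rad, then the opening, from 0 (shut) to 1 (fully open). In form: [[tx, ty, tz, turn, grip], ...]. A call has 1 to 5 rows; each row shifts and turns the commanded pose from where the row before left it, along the tool's axes as they then stand; what a row does not reach is not made up. A row lasts 1/8 s, in which the tool goes at most 62.5 mm and 10.7 degrees, less where a joint would pass 70% of its speed; a pose out of reach is approached as far as the arm can. A call is refused whole if a number of a shift passes 0.0625 or a number of a turn 0.188, either way. A call with a gripper value outside its range is refused whole. The fingers move at their own pace and stop on an object; the grip force is fixed at half the most. Time passes only in rows, so rows that do not move let the fingers close. It gives the time, the measured TCP pose, the force, the opening and the grip force at its end, in the units of the state.
- manip.get_state(): the state, without advancing time (a new reading comes with each control period).
- manip.camera(name): name is "side" or "top" or "wrist"; returns (picture, depth): 480x640x3 uint8, red, green, blue; 480x640 float32, mm along the optical axis (not along the pixel's ray), 0 where there is no reading.
- manip.camera_model(name): a dict with "vertical_fov" (degrees; the focal length in pixels is half the picture's height over the tangent of half this angle, whatever the lens; pixels are square), "cx", "cy" (the principal point, pixels), "R" (3x3) and "t" (3): a world point X has camera coordinates R X + t. Camera axes: x right, y down, z forward; pixel columns grow to the right and rows downward; lengths in mm; the calibration is good to about 2 mm. A picture is of the moment at which its call begins: read the wrist's pose just before it. camera_model takes no time and is no camera call; for the wrist camera it gives the pose at the moment of the call.
- manip.hand_in(): hands the job in; it is judged then, once.
The state is a dict: "t": time; "joint_pos": joint angles; "joint_velocities": joint speeds; "tau": joint torques, N m; "position": TCP position; "eef_rot": TCP orientation; "contact_force": force on the tool from outside, world axes, zero at the start; "moment": the same for the moment, N m; "grip_width": finger opening in mm; "grip_force": force on a finger pad.
Only numpy, scipy, OpenCV 4.12 (cv2) and the standard library are available. Lean on these libraries where they do the work, as an engineer would, in place of code of your own. Each camera call takes 0.05 s, during which the arm holds its last target. There are 200 camera calls.

## Working session

There is one attempt and no reset: what is moved stays moved. The work goes in short steps, Python scripts to look and compute and a tool call to move; the robot and the scene stay as the last step left them, time stands still between calls to the robot, and variables do not carry over. Pictures are saved under pics/ and viewed, at most 10 in all, crops included, and the job is handed in when it is done.

Besides the shell and the picture viewer there is one more tool, called after ">>>" as name([rows], argument=value, ...), one row to a line, values as JSON. move_arm: Moves the arm, as the interface text tells. Its arguments: {"type":"object","properties":{"deltas":{"type":"array"}},"required":["deltas"]}

```bash
mkdir -p pics; ls
cat > h.py <<'E'
import numpy as np, cv2
from station import manip
def K(name):
    m=manip.camera_model(name); f=240/np.tan(np.radians(m["vertical_fov"])/2)
    return f,m["cx"],m["cy"],np.array(m["R"]),np.array(m["t"])
def cloud(depth,name):
    f,cx,cy,R,t=K(name); v,u=np.mgrid[0:480,0:640]
    P=np.stack([(u-cx)/f*depth,(v-cy)/f*depth,depth],-1)
    return (P-t)@R   # world
def ray(name,u,v,z):
    f,cx,cy,R,t=K(name); d=R.T@np.array([(u-cx)/f,(v-cy)/f,1]); o=-R.T@t
    return o+d*(z-o[2])/d[2]
E
python3 - <<'E'
from h import *
print(manip.get_state())
for n in ("top","side"):
    p,d=manip.camera(n); cv2.imwrite(f"pics/{n}0.png",p[...,::-1]); np.savez(f"{n}0.npz",p=p,d=d)
    m=manip.camera_model(n); print(n,m, -np.array(m["R"]).T@np.array(m["t"]))
E
```

```text
pics
{'t': 0.0, 'joint_pos': array([1.16940443e+00, 3.14023117e-01, 4.49666936e-02, 1.30363443e+00,
       9.85625703e-06, 1.43120729e+00]), 'joint_velocities': array([ 7.07237648e-04, -4.09621236e-05,  8.81296751e-04, -3.72656861e-04,
        2.09988271e-04,  1.12641698e-03]), 'tau': array([ 8.97850314e-04, -4.80629110e+01,  2.98533404e+01,  1.95197971e-02,
        1.44703385e-06, -2.67797283e-06]), 'position': array([148.62765386, 554.94552992, 249.39092286]), 'eef_rot': array([-4.09998067e-01, -3.11420258e+00,  2.86309659e-03]), 'contact_force': array([-0.46635912, -0.62737759,  0.25679377]), 'moment': array([ 0.01614855,  0.01029313, -0.00040449]), 'grip_force': 0.0, 'grip_width': 85.65910351937644}
top {'vertical_fov': 54.05498803389014, 'cx': 323.97543951400854, 'cy': 237.57914153639075, 'R': array([[ 0.02066651, -0.99958134,  0.02024942],
       [-0.98768395, -0.023554  , -0.1546791 ],
       [ 0.1550913 , -0.01680335, -0.98775723]]), 't': array([ -34.89180029,  527.09374557, 1075.95343105])} [ 354.45210802   -4.38240268 1145.01770196]
side {'vertical_fov': 55.70714560579089, 'cx': 322.9924790067984, 'cy': 235.19730563125177, 'R': array([[ 9.86526635e-01, -1.63600697e-01, -9.80929861e-05],
       [-6.83726704e-02, -4.11748372e-01, -9.08729033e-01],
       [ 1.48628313e-01,  8.96492103e-01, -4.17386553e-01]]), 't': array([-524.22021464,   83.40509517, 1154.18250028])} [  351.31563551 -1086.13637646   557.48146451]
```

View pics/top0.png

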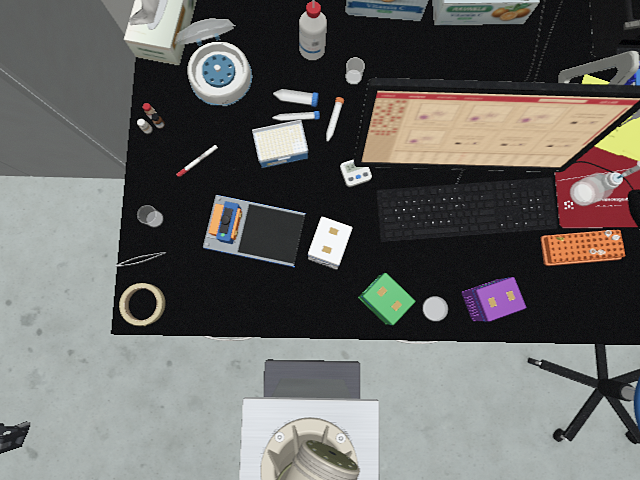

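View pics/side0.png

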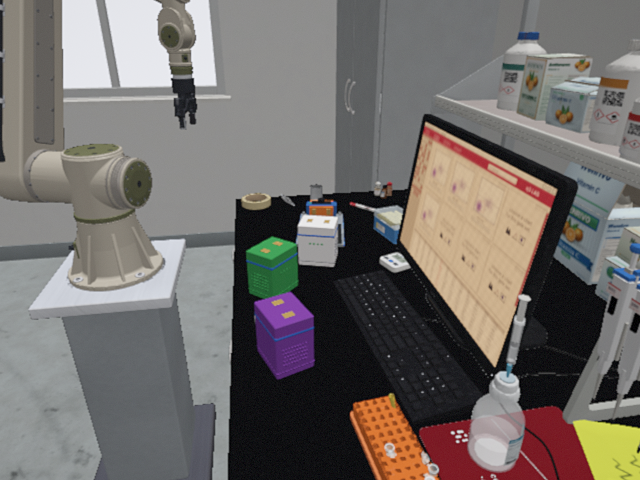

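The side picture shows the white pack at (318,240), with the dock and head behind it. In the top picture, the things pack-shaped are the white box (330,243), the green one (387,300) and the purple one (494,300). I choose the white box with two brass strips, next to the dock (255,230). The timer (355,173) is also white but flat. The bystanders are the beaker (150,216), tape (142,305) and petri dish (435,308).

```bash
cat >> h.py <<'E'
def rect(P):
    r=cv2.minAreaRect(P[:,:2].astype(np.float32)); return r, cv2.boxPoints(r).round(1).tolist()
def measure(p,d,box=(190,180,370,290)):
    W=cloud(d,"top"); u0,v0,u1,v1=box
    M=np.zeros(d.shape,bool); M[v0:v1,u0:u1]=1; M&=d>0
    return W,M
E
python3 - <<'E'
from h import *
z=np.load("top0.npz"); p,d=z["p"],z["d"]
W,M=measure(p,d)
Z=W[...,2]
pk=M&(Z>100)&(Z<122); n,l,s,c=cv2.connectedComponentsWithStats(pk.astype(np.uint8)); print(s[1:],c[1:])
i=1+s[1:,4].argmax(); print("pack top",rect(W[l==i]),Z[l==i].mean())
brass=(l==i)&(p[...,0].astype(int)-p[...,2]>50); print("brass",rect(W[brass]),W[brass].mean(0))
dk=M&(Z>5)&(Z<20); n,l,s,c=cv2.connectedComponentsWithStats(dk.astype(np.uint8)); i=1+s[1:,4].argmax()
print("deck",rect(W[l==i]),Z[l==i].mean(), s[i])
hd=M&(Z>50)&(Z<90)&(np.arange(640)[None]<260); print("head",rect(W[hd]),Z[hd].mean())
print("bench z",Z[250:300,200:290][Z[250:300,200:290]<8].mean())
for n,b in dict(timer=(338,155,375,190),beaker=(133,200,167,230),tape=(115,280,170,330),petri=(418,292,452,325)).items():
    _,m=measure(p,d,b); m&=(Z>6); print(n,rect(W[m])[0],Z[m].max())
c=p[180:290,190:370]; c=cv2.resize(c[...,::-1],None,fx=4,fy=4,interpolation=cv2.INTER_CUBIC); cv2.imwrite("pics/crop0.png",c)
E
```

```text
[[ 308  217   44   48 1353]
 [ 368  288    2    2    3]] [[329.2187731  240.36215817]
 [368.66666667 288.66666667]]
pack top (((512.3043823242188, -34.1171875), (73.83789825439453, 93.3319091796875), 71.5288314819336), [[456.29998779296875, -54.29999923706055], [544.9000244140625, -83.9000015258789], [568.2999877929688, -13.899999618530273], [479.70001220703125, 15.699999809265137]]) 109.57385948928166
brass (((511.7303771972656, -35.016178131103516), (17.35822296142578, 56.67575454711914), 71.56395721435547), [[482.1000061035156, -34.29999923706055], [535.9000244140625, -52.20000076293945], [541.4000244140625, -35.70000076293945], [487.6000061035156, -17.799999237060547]]) [511.51799832 -34.85514774 110.47492722]
deck (((546.8541259765625, 149.04388427734375), (226.1940155029297, 139.04652404785156), 79.5454330444336), [[458.0, 50.400001525878906], [594.7000122070312, 25.200000762939453], [635.7000122070312, 247.60000610351562], [499.0, 272.8999938964844]]) 11.142341822021686 [ 203  195  102   72 3966]
head (((559.7303466796875, 211.0145721435547), (63.7156867980957, 92.76510620117188), 79.1693344116211), [[508.20001220703125, 188.39999389648438], [599.2999877929688, 171.0], [611.2999877929688, 233.60000610351562], [520.2000122070312, 251.0]]) 65.63004357611821
bench z -0.21278237851137652
timer ((696.8723754882812, -98.65599060058594), (80.49021911621094, 65.33891296386719), 85.63796997070312) 116.6622018086501
beaker ((579.8410034179688, 400.4393310546875), (66.02378845214844, 51.983890533447266), 57.62187957763672) 60.88608086921349
tape ((363.9682312011719, 410.4455261230469), (112.39266967773438, 97.527099609375), 87.19359588623047) 29.44182246557899
petri ((367.66607666015625, -291.24114990234375), (58.44105529785156, 58.164161682128906), 12.941873550415039) 21.48279648759876
```

View pics/crop0.png

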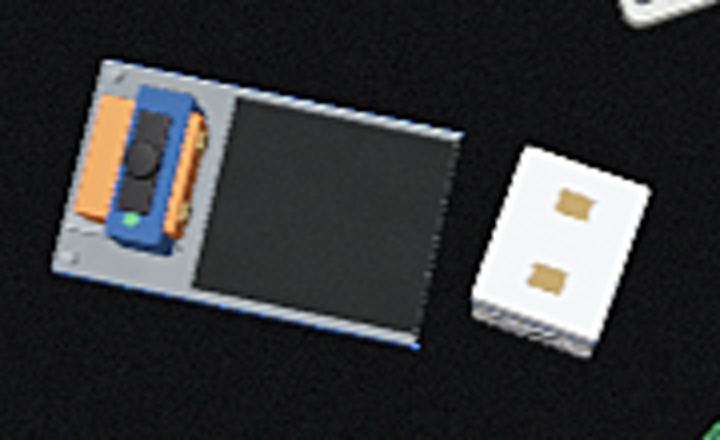

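The crop shows the dock, with front corners at crop (462,133) and (418,346) and rear corners at (103,62) and (53,270). The tongue faces right. The white pack, two brass strips on top and standing to the right, is confirmed as the target.

Run:
```python
from h import *
z=np.load("top0.npz"); p,d=z["p"],z["d"]
C=[ray("top",190+u/4,180+v/4,12)[:2] for u,v in [(462,133),(418,346),(53,270),(103,62)]]
fl,fr,br,bl=map(np.array,C); print(np.round(C,1), np.linalg.norm(fl-fr),np.linalg.norm(fl-bl))
o=(fl+fr)/2; x=((bl+br)/2-o); print("origin",o,"ang",np.arctan2(x[1],x[0]), "edge ang",np.arctan2(*(fl-fr)[::-1]))
# blue stripes fit
h=cv2.cvtColor(p,cv2.COLOR_RGB2HSV); m=np.zeros(d.shape,bool); m[185:275,196:310]=1
W=cloud(d,"top"); b=m&(h[...,0]>95)&(h[...,0]<130)&(h[...,1]>90)&(W[...,2]<30)
v,u=np.nonzero(b); P=np.array([ray("top",a,c,12)[:2] for a,c in zip(u,v)])
a=1.3835
for a in (1.3835,):
    ex=np.array([np.cos(a),np.sin(a)]); ey=np.array([-ex[1],ex[0]])
    q=np.c_[(P-o)@ex,(P-o)@ey]
    for s in (1,-1):
        k=(q[:,1]*s>50); f=np.polyfit(q[k,0],q[k,1],1); print("stripe",s,k.sum(),f,q[k].min(0),q[k].max(0))
    pc=np.array([512.0,-34.4]); 
    print("pack in dock",(pc-o)@ex,(pc-o)@ey)
    hd=np.array([559.73,211.0]); print("head",(hd-o)@ex,(hd-o)@ey)
```

```text
[[591.7  23. ]
 [460.1  46. ]
 [501.1 267.7]
 [630.8 244.8]] 133.6623176470371 225.27711137178065
origin [525.90363383  34.46700284] ang 1.3921149019280952 edge ang -0.1729462082930254
stripe 1 163 [1.45423560e-02 6.80605155e+01] [-4.20505190e-02  5.01066632e+01] [229.58851381 131.04535393]
stripe -1 83 [ 3.81289940e-02 -7.65134357e+01] [  -6.21785707 -136.93423369] [267.75116175 -51.03127452]
pack in dock -70.25150656551736 0.8372211923487071
head 179.74423439780242 -0.36377847489574355
```

```bash
cat >> h.py <<'E'
from scipy.spatial.transform import Rotation as Ro
A=1.387; O=np.array([525.9,34.5]); EX=np.array([np.cos(A),np.sin(A)]); EY=np.array([-EX[1],EX[0]])
def dock(P): P=np.asarray(P)[...,:2]-O; return np.stack([P@EX,P@EY],-1)
def world(x,y): return O+x*EX+y*EY
def tool(s=None):
    s=s or manip.get_state(); R=Ro.from_rotvec(s["eef_rot"]).as_matrix()
    return np.array(s["position"]),R,np.arctan2(R[1,0],R[0,0])
def rows(goal,ang,n):
    p,R,a=tool(); t=(ang-a+np.pi)%(2*np.pi)-np.pi; d=(np.array(goal)-p)/n; out=[]
    for i in range(n):
        Ri=Ro.from_euler("z",t*i/n).as_matrix()@R
        out.append([*np.round(Ri.T@d/1000,4).tolist(),round(-t/n,4),0.5])
    return out
E
python3 - <<'E'
from h import *
z=np.load("top0.npz"); p,d=z["p"],z["d"]
W,M=measure(p,d,(350,265,425,335)); m=M&(W[...,2]>95)&(W[...,2]<120); r=rect(W[m]); print("green",r,dock(np.array(r[1])).round(0).tolist())
print(tool()[2])
for r in rows([*world(-150,0),250],A,15): print(r)
E
```

```text
green (((386.1328430175781, -165.63548278808594), (92.35137939453125, 74.8641586303711), 47.54376983642578), [[327.29998779296875, -174.39999389648438], [382.6000061035156, -225.0], [444.8999938964844, -156.8000030517578], [389.70001220703125, -106.30000305175781]]) [[-242.0, 157.0], [-281.0, 93.0], [-203.0, 45.0], [-163.0, 108.0]]
2.8797833806421567
[-0.0341, -0.037, 0.0, np.float64(0.0995), 0.5]
[-0.0376, -0.0334, 0.0, np.float64(0.0995), 0.5]
[-0.0407, -0.0295, 0.0, np.float64(0.0995), 0.5]
[-0.0434, -0.0253, -0.0, np.float64(0.0995), 0.5]
[-0.0457, -0.0209, -0.0, np.float64(0.0995), 0.5]
[-0.0476, -0.0162, -0.0, np.float64(0.0995), 0.5]
[-0.049, -0.0114, -0.0, np.float64(0.0995), 0.5]
[-0.0498, -0.0065, -0.0, np.float64(0.0995), 0.5]
[-0.0502, -0.0015, -0.0, np.float64(0.0995), 0.5]
[-0.0501, 0.0035, -0.0001, np.float64(0.0995), 0.5]
[-0.0496, 0.0084, -0.0001, np.float64(0.0995), 0.5]
[-0.0485, 0.0133, -0.0001, np.float64(0.0995), 0.5]
[-0.0469, 0.0181, -0.0001, np.float64(0.0995), 0.5]
[-0.0449, 0.0226, -0.0001, np.float64(0.0995), 0.5]
[-0.0424, 0.027, -0.0001, np.float64(0.0995), 0.5]
```

>>> move_arm([
  [-0.034, -0.037, 0, 0.1, 0.5],
  [-0.038, -0.033, 0, 0.1, 0.5],
  [-0.041, -0.03, 0, 0.1, 0.5],
  [-0.043, -0.025, 0, 0.1, 0.5],
  [-0.046, -0.021, 0, 0.1, 0.5],
])

```text
t: 0.72
position: [266.1, 331.0, 250.0]
eef_rot: [-1.172, -2.915, 0.0]
contact_force: [0.5, -0.1, 0.6]
grip_width: 42.3
grip_force: 0.0
```

>>> move_arm([
  [-0.048, -0.016, 0, 0.1, 0.5],
  [-0.049, -0.011, 0, 0.1, 0.5],
  [-0.05, -0.007, 0, 0.1, 0.5],
  [-0.05, -0.002, 0, 0.1, 0.5],
  [-0.05, 0.004, 0, 0.1, 0.5],
])

```text
t: 1.35
position: [382.3, 108.0, 250.2]
eef_rot: [-1.857, -2.534, -0.0]
contact_force: [0.9, 0.8, -0.1]
grip_width: 42.6
grip_force: 0.0
```

Run:
```python
from h import *
s=manip.get_state(); print(s["t"],s["position"],tool()[2],s["joint_pos"].round(2),s["contact_force"])
for r in rows([*world(-150,0),250],A,6): print([float(x) for x in r])
```

```text
1.35 [382.26018738 107.99133544 250.15407244] 1.8764250805984988 [ 0.07 -0.03 -0.36  1.24  0.    1.34] [ 0.90501493  0.79727678 -0.10227685]
[-0.0409, 0.0074, 0.0, 0.0816, 0.5]
[-0.0402, 0.0107, 0.0, 0.0816, 0.5]
[-0.0392, 0.0139, 0.0, 0.0816, 0.5]
[-0.0379, 0.0171, 0.0, 0.0816, 0.5]
[-0.0364, 0.0201, 0.0, 0.0816, 0.5]
[-0.0347, 0.023, 0.0, 0.0816, 0.5]
```

>>> move_arm([
  [-0.041, 0.007, 0, 0.082, 0.5],
  [-0.04, 0.011, 0, 0.082, 0.5],
  [-0.039, 0.014, 0, 0.082, 0.5],
  [-0.038, 0.017, 0, 0.082, 0.5],
  [-0.036, 0.02, 0, 0.082, 0.5],
])

```text
t: 1.98
position: [479.3, -74.9, 249.9]
eef_rot: [-2.333, -2.102, 0.0]
contact_force: [0.4, 0.6, 0.9]
grip_width: 42.6
grip_force: 0.0
```

>>> move_arm([
  [-0.035, 0.023, 0, 0.082, 0.5],
  [0, 0, 0, 0, 0.5],
])

```text
t: 2.22
position: [499.3, -113.1, 249.4]
eef_rot: [-2.418, -2.005, 0.001]
contact_force: [-0.8, 0.3, -0.6]
grip_width: 42.3
grip_force: 0.0
```

Run:
```python
from h import *
s=manip.get_state(); print(s["t"],s["position"],tool()[2],dock(s["position"]),s["contact_force"])
p,d=manip.camera("top"); cv2.imwrite("pics/top1.png",p[150:350,150:450,::-1]);
```

```text
2.225 [ 499.26778643 -113.10631452  249.38254183] 1.3843187596036906 [-149.98756434   -0.79336634] [-0.84982776  0.28807263 -0.58817928]
```

View pics/top1.png

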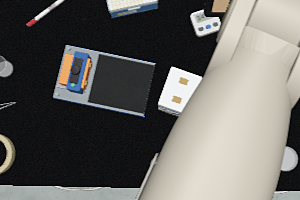

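The arm hides only the pack's rear. The front half and the brass strips are still visible at crop (180,90), and everything else is unmoved.

>>> move_arm([
  [0, 0, 0.06, 0, 0.5],
  [0, 0, 0.06, 0, 0.5],
  [0, 0, 0.06, 0, 0.5],
  [0, 0, 0.006, 0, 0.5],
  [0, 0, 0, 0, 0.5],
])

```text
t: 2.9
position: [498.7, -110.3, 65.4]
eef_rot: [2.414, 2.01, 0.0]
contact_force: [0.6, -0.2, 1.5]
grip_width: 42.5
grip_force: 0.0
```

>>> move_arm([
  [0.006, 0, 0, 0, 0.5],
  [0.006, 0, 0, 0, 0.5],
  [0.006, 0, 0, 0, 0.5],
  [0.004, 0, 0, 0, 0.5],
  [0, 0, 0, 0, 0.5],
])

```text
t: 3.52
position: [502.8, -89.2, 64.7]
eef_rot: [2.414, 2.009, 0.0]
contact_force: [-0.4, -1.1, 1.4]
grip_width: 42.7
grip_force: 0.0
```

>>> move_arm([
  [0.004, 0, 0, 0, 0.5],
  [0.004, 0, 0, 0, 0.5],
  [0.004, 0, 0, 0, 0.5],
  [0.004, 0, 0, 0, 0.5],
  [0, 0, 0, 0, 0.5],
])

```text
t: 4.15
position: [506.1, -74.3, 64.8]
eef_rot: [2.414, 2.007, 0.0]
contact_force: [-0.1, -4.7, 5.4]
grip_width: 42.5
grip_force: 0.0
```

```bash
cat >> h.py <<'E'
def look(tag,box=(190,180,420,290)):
    s=manip.get_state(); p,d=manip.camera("top"); W,M=measure(p,d,box); Z=W[...,2]
    h=cv2.cvtColor(p,cv2.COLOR_RGB2HSV); br=M&(h[...,0]>12)&(h[...,0]<30)&(h[...,1]>80)&(Z>90)&(Z<140)
    print("t",round(s["t"],2),"tcp",dock(s["position"]).round(1),s["position"][2].round(1),"F",s["contact_force"].round(1),"M",s["moment"].round(2))
    n,l,st,c=cv2.connectedComponentsWithStats(br.astype(np.uint8))
    for i in range(1,n):
        if st[i,4]>8:
            q=np.array([ray("top",*c[i],110)[:2]]); print(" brass",st[i,4],dock(q).round(1),Z[l==i].mean().round(1))
    return p,d,W
E
python3 - <<'E'
from h import *
p,d,W=look("a"); s,_=manip.camera("side"); w,_=manip.camera("wrist")
a=cv2.resize(s[180:300,240:400],(640,480)); b=cv2.resize(p[170:290,190:350],(640,480)); 
cv2.imwrite("pics/c1.png",cv2.resize(np.hstack([a,b]),(800,300))[...,::-1])
E
```

```text
t 4.15 tcp [-110.6   -0.4] 64.8 F [-0.1 -4.7  5.4] M [-0.57 -0.05 -0.07]
```

View pics/c1.png

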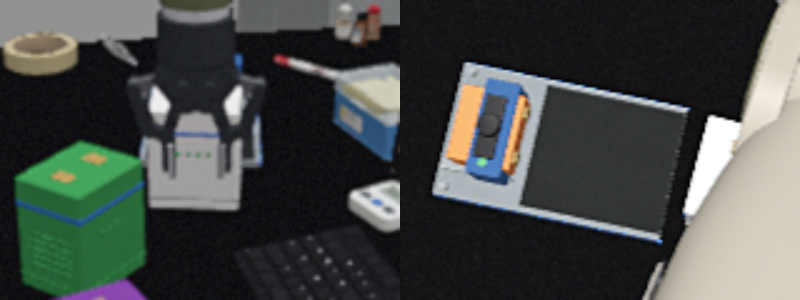

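The side crop shows the two fingers on the pack's rear face with the gripper knuckles close to its top edge. The pack is still upright. The vertical force is too high, so I raise the tool a little.

>>> move_arm([
  [-0.003, 0, 0, 0, 0.5],
  [0, 0, -0.01, 0, 0.5],
  [0, 0, 0, 0, 0.5],
])

```text
t: 4.68
position: [505.1, -76.3, 74.9]
eef_rot: [2.415, 2.009, 0.001]
contact_force: [-0.6, 0.6, 0.5]
grip_width: 42.3
grip_force: 0.0
```

>>> move_arm([
  [0.003, 0, 0, 0, 0.5],
  [0.003, 0, 0, 0, 0.5],
  [0.003, 0, 0, 0, 0.5],
  [0, 0, 0, 0, 0.5],
])

```text
t: 5.18
position: [506.5, -67.5, 74.3]
eef_rot: [2.415, 2.009, -0.0]
contact_force: [-0.4, -2.7, -1.5]
grip_width: 43.0
grip_force: 0.0
```

>>> move_arm([
  [0.003, 0, 0, 0, 0.5],
  [0.003, 0, 0, 0, 0.5],
  [0.003, 0, 0, 0, 0.5],
  [0, 0, 0, 0, 0.5],
])

```text
t: 5.68
position: [508.1, -58.4, 74.3]
eef_rot: [-2.415, -2.01, -0.0]
contact_force: [-1.2, -3.0, 0.1]
grip_width: 42.8
grip_force: 0.5
```

```bash
cat >> h.py <<'E'
def top_edges(p,W):
    # pack's top face visible region -> dock frame front edge line
    Z=W[...,2]; m=np.zeros(Z.shape,bool); m[170:300,230:380]=1; m&=(abs(Z-110)<8)&(p.min(-1)>150)
    n,l,s,c=cv2.connectedComponentsWithStats(m.astype(np.uint8)); i=1+s[1:,4].argmax()
    v,u=np.nonzero(l==i); q=dock(np.array([ray("top",a,b,110)[:2] for a,b in zip(u,v)]))
    ro=[]; 
    for yy in np.unique(v):   # frontmost pixel per row (front = left in image)
        ro.append(dock(ray("top",u[v==yy].min()-.5,yy,110)[:2]))
    ro=np.array(ro); k=(ro[:,0]<np.median(ro[:,0])+6)&(ro[:,0]>np.median(ro[:,0])-12)
    f=np.polyfit(ro[k,1],ro[k,0],1); r=ro[k]; res=abs(np.polyval(f,r[:,1])-r[:,0]); g=res<2; f=np.polyfit(r[g,1],r[g,0],1)
    print(" front edge: x at y=0 %.1f slope %.3f n %d; y range %.1f %.1f; area %d"%(f[1],f[0],g.sum(),q[:,1].min(),q[:,1].max(),len(u)))
E
python3 - <<'E'
from h import *
p,d,W=look("b"); top_edges(p,W); cv2.imwrite("pics/c2.png",cv2.resize(p[170:290,190:350],(640,480))[...,::-1])
E
```

```text
t 5.67 tcp [-94.6   0.5] 74.3 F [-1.2 -3.   0.1] M [-0.61  0.1  -0.07]
 brass 12 [[-205.8   82.4]] 109.4
 front edge: x at y=0 -7.1 slope 0.000 n 35; y range -44.9 35.0; area 220
```

View pics/c2.png

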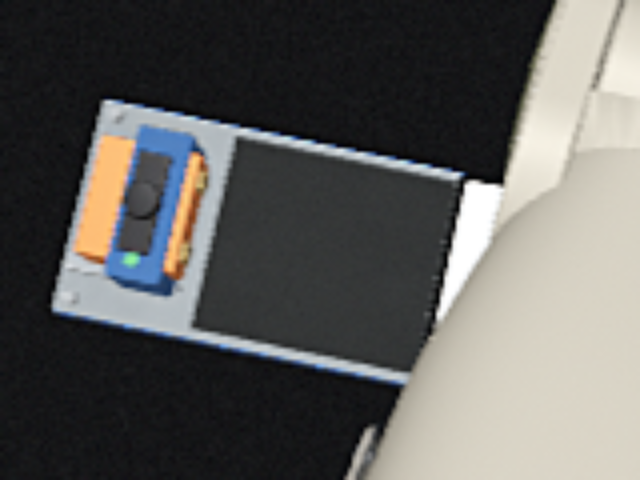

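The pack is now square to the dock, with its front edge 7 mm short of the step and its far side at y ≈ -45, so it is centred.

>>> move_arm([
  [0.002, 0, 0, 0, 0.5],
  [0.002, 0, 0, 0, 0.5],
  [0.001, 0, 0, 0, 0.5],
  [0, 0, 0, 0, 0.5],
])

```text
t: 6.22
position: [508.9, -53.6, 74.2]
eef_rot: [-2.415, -2.009, -0.0]
contact_force: [-0.6, -5.0, 1.1]
grip_width: 42.8
grip_force: 0.9
```

>>> move_arm([
  [0.001, 0, 0, 0, 0.5],
  [0.001, 0, 0, 0, 0.5],
  [0, 0, 0, 0, 0.5],
])

```text
t: 6.6
position: [509.3, -51.7, 74.3]
eef_rot: [-2.415, -2.009, -0.0]
contact_force: [-0.7, -4.3, 0.4]
grip_width: 43.1
grip_force: 1.0
```

Run:
```python
from h import *
p,d,W=look("b"); top_edges(p,W)
```

```text
t 6.6 tcp [-87.7   0.5] 74.3 F [-0.7 -4.3  0.4] M [-0.73  0.12 -0.06]
 brass 12 [[-205.8   82.4]] 110.0
 front edge: x at y=0 -0.2 slope -0.003 n 29; y range -44.8 24.9; area 163
```

>>> move_arm([
  [0.001, 0, 0, 0, 0.5],
  [0, 0, 0, 0, 0.5],
])

```text
t: 6.9
position: [509.5, -50.7, 74.3]
eef_rot: [-2.415, -2.009, -0.0]
contact_force: [-0.1, -4.6, 0.0]
grip_width: 43.0
grip_force: 1.1
```

>>> move_arm([
  [0.001, 0, 0, 0, 0.5],
  [0, 0, 0, 0, 0.5],
])

```text
t: 7.15
position: [509.7, -49.7, 74.2]
eef_rot: [-2.415, -2.009, -0.0]
contact_force: [-0.1, -4.0, 0.7]
grip_width: 42.8
grip_force: 1.1
```

Run:
```python
from h import *
p,d,W=look("b"); top_edges(p,W)
```

```text
t 7.15 tcp [-85.8   0.5] 74.2 F [-0.1 -4.   0.7] M [-0.74  0.13 -0.03]
 brass 12 [[-205.8   82.4]] 110.8
 front edge: x at y=0 1.8 slope 0.001 n 31; y range -44.7 25.4; area 151
```

>>> move_arm([
  [-0.006, 0, 0, 0, 0.5],
  [-0.006, 0, 0, 0, 0.5],
  [-0.008, 0, 0, 0, 0.5],
  [0, 0, 0, 0, 0.5],
])

```text
t: 7.7
position: [506.0, -69.9, 74.3]
eef_rot: [-2.416, -2.008, -0.001]
contact_force: [0.6, 1.0, 0.7]
grip_width: 43.0
grip_force: 0.0
```

Run:
```python
from h import *
p,d,W=look("b"); top_edges(p,W)
Z=W[...,2]; D=dock(W); m=np.zeros(Z.shape,bool); m[170:300,230:380]=1
k=m&(p.min(-1)>150)&(abs(Z-110)<8)&(D[...,0]<20); q=np.c_[D[k],Z[k]]; print(q.min(0),q.max(0),np.linalg.lstsq(np.c_[q[:,:2],np.ones(len(q))],q[:,2],rcond=None)[0])
# deck front edge along centre, where z drops
s,ds=manip.camera("side"); cv2.imwrite("pics/s2.png",cv2.resize(s[170:290,250:410],(800,600),interpolation=cv2.INTER_CUBIC)[...,::-1])
```

```text
t 7.7 tcp [-106.3    0.5] 74.3 F [0.6 1.  0.7] M [-0.02 -0.02  0.02]
 brass 24 [[-38.9 -21.7]] 110.4
 front edge: x at y=0 -5.3 slope -0.004 n 39; y range -44.5 46.7; area 545
[-45.26355424 -45.14232673 103.53911767] [ -4.9842599   46.32688666 115.61390436] [-1.43089385e-02 -3.05134745e-04  1.09292414e+02]
```

View pics/s2.png

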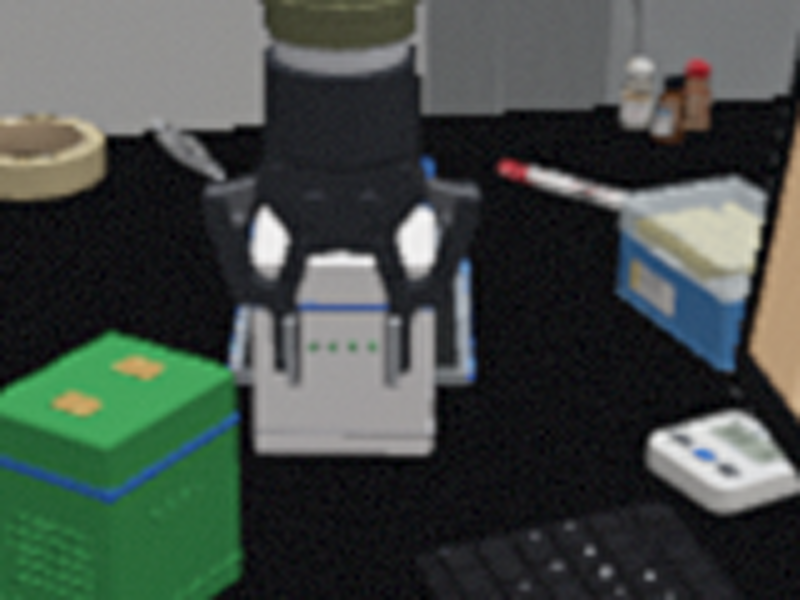

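When I backed off, the pack's top edge settled from +1.8 to -5.3, so it had begun to tip and then rocked back upright. Before pushing on I refine the dock's edge numerically.

Run:
```python
from h import *
z=np.load("top0.npz"); p,d=z["p"],z["d"]
g=p.astype(np.float32).max(-1); Z=cloud(d,"top")[...,2].astype(np.float32)
f,cx,cy,R,t=K("top")
def pix(x,y,h):
    w=np.r_[world(x,y),h]; c=R@w+t; return f*c[0]/c[2]+cx, f*c[1]/c[2]+cy
xs=np.arange(-14,14,1.)
def prof(img,ys,h,xs=xs):
    U=np.array([[pix(x,y,h) for x in xs] for y in ys],np.float32)
    return cv2.remap(img,U[...,0],U[...,1],cv2.INTER_LINEAR).mean(0)
print(xs.astype(int).tolist())
print("rail+",prof(g,np.arange(56,65),12).round().astype(int).tolist())
print("rail-",prof(g,np.arange(-64,-55),12).round().astype(int).tolist())
print("pad  ",prof(g,np.arange(-45,46),12).round().astype(int).tolist())
print("depth",prof(np.clip(Z,-10,25),np.arange(-60,61),12).round(1).tolist())
xb=np.arange(215,240,1.); print("back",prof(g,np.arange(-60,60),12,xb).round().astype(int).tolist())
ys=np.arange(-75,76,2.); U=np.array([[pix(x,y,12) for y in ys] for x in np.arange(10,130,2.)],np.float32)
print("across",list(zip(ys.astype(int).tolist(),cv2.remap(g,U[...,0],U[...,1],cv2.INTER_LINEAR).mean(0).astype(int).tolist())))
```

```text
[-14, -13, -12, -11, -10, -9, -8, -7, -6, -5, -4, -3, -2, -1, 0, 1, 2, 3, 4, 5, 6, 7, 8, 9, 10, 11, 12, 13]
rail+ [20, 20, 20, 20, 20, 20, 19, 19, 20, 19, 18, 18, 15, 14, 21, 38, 61, 87, 106, 118, 125, 125, 122, 120, 119, 118, 117, 119]
rail- [20, 19, 19, 18, 17, 19, 21, 21, 20, 19, 19, 19, 18, 17, 18, 26, 46, 69, 84, 94, 97, 91, 86, 88, 89, 90, 89, 90]
pad   [20, 19, 19, 20, 20, 20, 20, 20, 20, 19, 19, 19, 18, 17, 19, 27, 38, 47, 53, 55, 54, 50, 49, 49, 49, 49, 49, 49]
depth [-0.30000001192092896, -0.5, -0.5, -0.30000001192092896, -0.10000000149011612, 0.10000000149011612, -0.0, -0.30000001192092896, -0.5, -0.4000000059604645, -0.20000000298023224, -0.10000000149011612, -0.20000000298023224, -0.4000000059604645, -0.5, -0.5, -0.10000000149011612, 1.7999999523162842, 5.599999904632568, 9.399999618530273, 11.600000381469727, 12.100000381469727, 12.100000381469727, 12.100000381469727, 12.100000381469727, 12.199999809265137, 12.100000381469727, 11.800000190734863]
back [213, 214, 215, 217, 219, 218, 215, 208, 200, 189, 177, 160, 129, 82, 36, 13, 10, 14, 17, 18, 20, 20, 20, 20, 20]
across [(-75, 19), (-73, 15), (-71, 9), (-69, 57), (-67, 179), (-65, 197), (-63, 163), (-61, 84), (-59, 46), (-57, 44), (-55, 47), (-53, 48), (-51, 48), (-49, 48), (-47, 49), (-45, 49), (-43, 49), (-41, 49), (-39, 49), (-37, 49), (-35, 49), (-33, 48), (-31, 49), (-29, 49), (-27, 49), (-25, 49), (-23, 49), (-21, 48), (-19, 48), (-17, 48), (-15, 48), (-13, 49), (-11, 49), (-9, 49), (-7, 49), (-5, 49), (-3, 49), (-1, 49), (1, 49), (3, 49), (5, 49), (7, 49), (9, 49), (11, 50), (13, 49), (15, 50), (17, 50), (19, 50), (21, 49), (23, 49), (25, 49), (27, 49), (29, 49), (31, 49), (33, 49), (35, 49), (37, 49), (39, 49), (41, 48), (43, 48), (45, 48), (47, 48), (49, 48), (51, 48), (53, 48), (55, 45), (57, 39), (59, 77), (61, 166), (63, 190), (65, 189), (67, 119), (69, 37), (71, 15), (73, 17), (75, 19)]
```

Run:
```python
from h import *
m=manip.camera_model("wrist"); c=-np.array(m["R"]).T@np.array(m["t"]); p,R,a=tool()
print("wrist cam in tool",R.T@(c-p),"optical axis in tool",R.T@np.array(m["R"])[2],m["vertical_fov"])
w,d=manip.camera("wrist"); cv2.imwrite("pics/w1.png",w[...,::-1]); W=cloud(d,"wrist"); D=dock(W); Z=W[...,2]
T=np.array([(D[...,0]-dock(p)[0]),-(D[...,1]-dock(p)[1]),p[2]-Z]); np.save("T.npy",T)
near=(d>0)&(d<90); print(near.sum(), [T[i][near].min().round(1) for i in range(3)],[T[i][near].max().round(1) for i in range(3)])
```

```text
wrist cam in tool [  80.02411      -0.12561794 -124.63287434] optical axis in tool [-3.09860599e-01 -2.50908523e-04  9.50781966e-01] 70.21430494609592
98997 [np.float64(-7.1), np.float64(-66.4), np.float64(-80.2)] [np.float64(102.0), np.float64(65.4), np.float64(-32.6)]
```

View pics/w1.png

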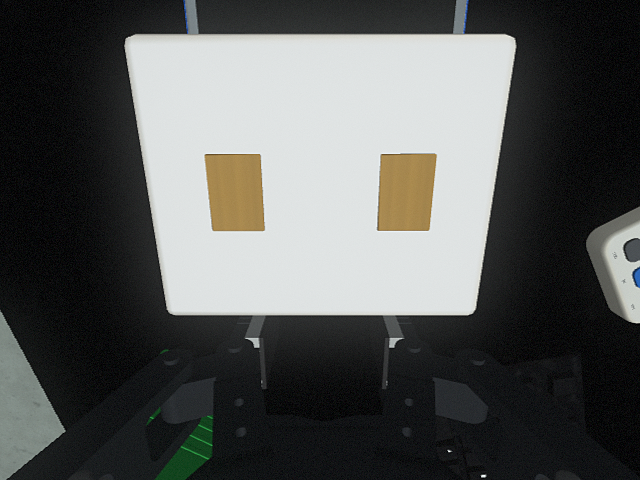

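The wrist view shows the pack's top (125–515, 35–315) square to the fingers at (258,350) and (392,350), with the dock rails beginning beyond it. Nothing is in the way. I check the fingers' profile in depth.

Run:
```python
import numpy as np
T=np.load("T.npy"); x,y,z=T
for lo in range(-80,30,6):
    for s in (1,-1):
        k=(z>=lo)&(z<lo+6)&(abs(y)<75)&(y*s>0)&(x<24)&(x>-40)
        if k.sum()>20: print(lo,s,k.sum(),"xmax %.1f"%np.percentile(x[k],98),"y %.0f %.0f"%(np.percentile(y[k],2),np.percentile(y[k],98)))
v=slice(300,320)
```

```text
-80 1 1386 xmax 21.0 y 9 21
-80 -1 1369 xmax 21.0 y -21 -9
-74 1 4158 xmax 18.7 y 1 63
-74 -1 4235 xmax 18.7 y -64 -1
-68 1 4767 xmax 18.1 y 1 62
-68 -1 4774 xmax 18.1 y -62 -1
-62 1 4303 xmax 18.1 y 1 59
-62 -1 4347 xmax 18.0 y -60 -1
-56 1 2657 xmax 18.0 y 8 58
-56 -1 2685 xmax 18.0 y -59 -9
-50 1 1778 xmax 17.5 y 18 57
-50 -1 1753 xmax 17.5 y -57 -19
-44 1 3243 xmax 13.1 y 22 54
-44 -1 3259 xmax 13.1 y -55 -23
-38 1 1861 xmax 14.3 y 22 53
-38 -1 1863 xmax 14.2 y -53 -22
-32 1 792 xmax 14.4 y 23 50
-32 -1 782 xmax 14.3 y -50 -23
-26 1 573 xmax 12.8 y 21 37
-26 -1 574 xmax 12.8 y -38 -22
-20 1 364 xmax 12.0 y 21 34
-20 -1 370 xmax 12.1 y -34 -21
-14 1 403 xmax 11.9 y 21 34
-14 -1 402 xmax 12.1 y -35 -22
-8 1 279 xmax 11.8 y 21 34
-8 -1 250 xmax 11.7 y -35 -22
-2 1 147 xmax 8.0 y 21 34
-2 -1 135 xmax 8.1 y -35 -22
4 1 65 xmax 4.2 y 21 21
4 -1 64 xmax 4.0 y -22 -22
10 1 39 xmax 1.4 y 21 21
10 -1 39 xmax 0.7 y -22 -21
```

The finger is 14 mm thick above TCP+30 but 12 mm at the pads, so I was pushing at the pack's top edge and rocking it. Raised 10 mm, only the pads touch, and the contact is lower.

>>> move_arm([
  [0, 0, -0.011, 0, 0.5],
  [0.006, 0, 0, 0, 0.5],
  [0.005, 0, 0, 0, 0.5],
  [0.003, 0, 0, 0, 0.5],
  [0, 0, 0, 0, 0.5],
])

```text
t: 8.48
position: [508.6, -55.3, 85.2]
eef_rot: [-2.414, -2.01, -0.0]
contact_force: [0.8, -0.1, -0.2]
grip_width: 42.7
grip_force: 0.0
```

>>> move_arm([
  [0.002, 0, 0, 0, 0.5],
  [0.002, 0, 0, 0, 0.5],
  [0.002, 0, 0, 0, 0.5],
  [0, 0, 0, 0, 0.5],
])

```text
t: 8.98
position: [510.2, -51.4, 86.3]
eef_rot: [2.414, 2.006, -0.002]
contact_force: [-2.7, -6.5, 5.9]
grip_width: 42.7
grip_force: 0.0
```

Run:
```python
from h import *
p,d,W=look("b"); top_edges(p,W)
```

```text
t 8.97 tcp [-87.3  -0.3] 86.3 F [-2.7 -6.5  5.9] M [-0.97  0.36  0.05]
 brass 12 [[-205.8   82.4]] 110.5
 front edge: x at y=0 -1.6 slope 0.001 n 25; y range -44.3 15.7; area 100
```

>>> move_arm([
  [-0.01, 0, 0, 0, 0.5],
  [-0.01, 0, 0, 0, 0.5],
  [0, 0, 0, 0, 0.5],
])

```text
t: 9.4
position: [505.8, -70.1, 85.0]
eef_rot: [-2.416, -2.007, -0.0]
contact_force: [-0.2, 0.8, 0.0]
grip_width: 42.8
grip_force: 0.0
```

Run:
```python
from h import *
p,d,W=look("b"); top_edges(p,W)
s,ds=manip.camera("side"); S=cloud(ds,"side"); D=dock(S); Z=S[...,2]; ok=ds>0
print("rear face (side cam) x by z:")
for z0 in range(5,105,12):
    k=ok&(Z>z0)&(Z<z0+12)&(abs(D[...,1])<20)&(D[...,0]>-95)&(D[...,0]<-60); 
    if k.sum(): print(z0,k.sum(),np.median(D[k][:,0]).round(1))
for s0 in (1,-1):
    k=ok&(D[...,1]*s0>50)&(D[...,1]*s0<64)&(abs(D[...,0])<60)
    for x0 in range(-16,24,2):
        q=k&(D[...,0]>=x0)&(D[...,0]<x0+2)
        if q.sum(): print(s0,x0,q.sum(),np.median(Z[q]).round(1),end=" | ")
    print()
```

```text
t 9.4 tcp [-106.5    0.7] 85.0 F [-0.2  0.8  0. ] M [-0.    0.04 -0.03]
 brass 27 [[-38.3 -21.4]] 110.7
 front edge: x at y=0 -4.1 slope -0.002 n 39; y range -44.9 46.7; area 556
rear face (side cam) x by z:
5 63 -78.0
17 55 -78.3
29 66 -78.9
41 63 -78.4
53 67 -79.2
65 60 -78.1
77 66 -78.9
89 65 -78.3
101 80 -76.9
1 -16 3 -1.7 | 1 -14 1 -0.2 | 1 -12 2 -1.0 | 1 -10 2 -0.5 | 1 -8 1 -0.1 | 1 -6 2 -0.6 | 1 -4 3 1.1 | 1 -2 1 0.7 | 1 0 3 8.6 | 1 2 4 9.1 | 1 4 4 0.5 | 1 6 2 4.2 | 1 8 2 8.2 | 1 10 2 10.1 | 1 12 1 12.7 | 1 14 1 11.7 | 1 16 1 10.4 | 1 22 2 10.7 | 
-1 -16 2 -1.3 | -1 -14 2 -1.8 | -1 -12 2 -1.2 | -1 -10 3 -0.6 | -1 -8 3 -1.4 | -1 -6 1 0.6 | -1 -4 2 -0.5 | -1 -2 2 3.2 | -1 0 6 3.3 | -1 2 7 8.4 | -1 4 10 7.8 | -1 6 1 -2.9 | -1 8 1 12.0 | -1 10 1 11.3 | -1 12 2 10.3 | -1 14 1 9.5 | -1 16 1 11.0 | -1 18 2 10.5 |
```

Both cameras agree: the pack stands upright and square with about 6 mm of gap. The bevel under the knuckle pressed on its top edge. I go higher, with the fingers a bit more closed so the tips reach lower.

>>> move_arm([
  [0, 0, -0.01, 0, 0.25],
  [0.006, 0, 0, 0, 0.25],
  [0.006, 0, 0, 0, 0.25],
  [0.003, 0, 0, 0, 0.25],
  [0, 0, 0, 0, 0.25],
])

```text
t: 10.12
position: [508.7, -54.3, 95.1]
eef_rot: [-2.414, -2.01, 0.0]
contact_force: [-0.1, -0.4, -0.2]
grip_width: 21.5
grip_force: 0.0
```

>>> move_arm([
  [0.002, 0, 0, 0, 0.25],
  [0.002, 0, 0, 0, 0.25],
  [0.001, 0, 0, 0, 0.25],
  [0, 0, 0, 0, 0.25],
])

```text
t: 10.62
position: [509.8, -50.2, 95.4]
eef_rot: [2.415, 2.008, -0.001]
contact_force: [-0.6, -4.0, 1.2]
grip_width: 21.0
grip_force: 2.2
```

Run:
```python
from h import *
p,d,W=look("b"); top_edges(p,W)
```

```text
t 10.62 tcp [-86.3   0.4] 95.4 F [-0.6 -4.   1.2] M [-0.89  0.28  0.01]
 brass 12 [[-205.8   82.4]] 110.0
 front edge: x at y=0 -1.7 slope -0.002 n 24; y range -43.9 10.8; area 84
```

```bash
cat >> h.py <<'E'
def tilt():
    s,ds=manip.camera("side"); S=cloud(ds,"side"); D=dock(S); Z=S[...,2]
    k=(ds>0)&(Z>4)&(Z<72)&(abs(D[...,1])<44)&(D[...,0]>-100)&(D[...,0]<-60)
    x,z,y=D[k][:,0],Z[k],D[k][:,1]; g=np.ones(len(x),bool)
    for _ in range(4):
        c=np.linalg.lstsq(np.c_[np.ones(g.sum()),z[g],y[g]],x[g],rcond=None)[0]; r=x-c[0]-c[1]*z-c[2]*y; g=abs(r)<3
    print(" rear face: x at foot %.1f, tilt %.3f, yaw slope %.3f, n %d"%(c[0],c[1],c[2],g.sum()))
E
python3 - <<'E'
from h import *
tilt(); tilt()
E
```

```text
rear face: x at foot -76.3, tilt -0.003, yaw slope -0.002, n 679
 rear face: x at foot -76.6, tilt 0.002, yaw slope 0.000, n 679
```

>>> move_arm([
  [0.001, 0, 0, 0, 0.25],
  [0.001, 0, 0, 0, 0.25],
  [0, 0, 0, 0, 0.25],
])

```text
t: 11.15
position: [510.2, -47.7, 95.3]
eef_rot: [2.415, 2.009, 0.001]
contact_force: [0.3, -4.9, 1.4]
grip_width: 21.2
grip_force: 2.1
```

Run:
```python
from h import *
p,d,W=look("b"); top_edges(p,W); tilt(); tilt()
```

```text
t 11.15 tcp [-83.7   0.4] 95.3 F [ 0.3 -4.9  1.4] M [-0.85  0.07 -0.  ]
 brass 12 [[-205.8   82.4]] 110.3
 front edge: x at y=0 0.8 slope 0.002 n 23; y range -45.2 6.9; area 72
 rear face: x at foot -74.4, tilt 0.012, yaw slope 0.005, n 640
 rear face: x at foot -73.8, tilt -0.003, yaw slope 0.002, n 681
```

Now it slides upright. Continue in 1 mm steps.

>>> move_arm([
  [0.001, 0, 0, 0, 0.25],
  [0.0005, 0, 0, 0, 0.25],
  [0, 0, 0, 0, 0.25],
])

```text
t: 11.68
position: [510.4, -46.5, 95.4]
eef_rot: [2.415, 2.009, -0.0]
contact_force: [-0.5, -5.6, 1.4]
grip_width: 21.3
grip_force: 2.5
```

Run:
```python
from h import *
p,d,W=look("b"); top_edges(p,W); tilt(); tilt()
```

```text
t 11.68 tcp [-82.5   0.4] 95.4 F [-0.5 -5.6  1.4] M [-1.    0.17 -0.03]
 brass 12 [[-205.8   82.4]] 110.0
 front edge: x at y=0 2.0 slope 0.002 n 22; y range -44.7 4.7; area 61
 rear face: x at foot -73.2, tilt 0.006, yaw slope -0.002, n 663
 rear face: x at foot -72.9, tilt 0.001, yaw slope 0.000, n 679
```

>>> move_arm([
  [0.001, 0, 0, 0, 0.25],
  [0.001, 0, 0, 0, 0.25],
  [0, 0, 0, 0, 0.25],
])

```text
t: 12.2
position: [510.6, -45.8, 95.9]
eef_rot: [2.414, 2.007, -0.003]
contact_force: [-3.1, -9.0, 4.5]
grip_width: 21.1
grip_force: 4.9
```

Run:
```python
from h import *
p,d,W=look("b"); top_edges(p,W); tilt(); tilt()
```

```text
t 12.2 tcp [-81.7   0.3] 95.9 F [-3.1 -9.   4.5] M [-1.8   0.6   0.01]
 brass 11 [[-206.    82.5]] 110.0
 front edge: x at y=0 2.9 slope -0.002 n 20; y range -44.7 0.3; area 44
 rear face: x at foot -73.1, tilt 0.012, yaw slope 0.002, n 681
 rear face: x at foot -72.7, tilt 0.011, yaw slope -0.001, n 666
```

The foot has stopped at the edge, square (yaw slope about 0). I back off, rise, and push high.

>>> move_arm([
  [-0.003, 0, 0, 0, 0.25],
  [0, 0, -0.009, 0, 0.25],
  [0, 0, -0.008, 0, 0.25],
  [0, 0, 0, 0, 0.25],
])

```text
t: 12.85
position: [510.9, -47.1, 113.3]
eef_rot: [2.414, 2.009, 0.003]
contact_force: [-0.9, -1.1, 0.3]
grip_width: 21.7
grip_force: 0.4
```

Run:
```python
from h import *
p,d,W=look("b"); top_edges(p,W); tilt(); tilt()
```

```text
t 12.85 tcp [-83.   -0.1] 113.3 F [-0.9 -1.1  0.3] M [-0.17 -0.01  0.03]
 brass 12 [[-205.8   82.4]] 109.9
 front edge: x at y=0 1.8 slope 0.007 n 21; y range -44.7 2.5; area 49
 rear face: x at foot -72.8, tilt -0.005, yaw slope -0.010, n 675
 rear face: x at foot -73.4, tilt 0.003, yaw slope -0.001, n 678
```

>>> move_arm([
  [0.002, 0, 0, 0, 0.25],
  [0.002, 0, 0, 0, 0.25],
  [0.002, 0, 0, 0, 0.25],
  [0.002, 0, 0, 0, 0.25],
  [0, 0, 0, 0, 0.25],
])

```text
t: 13.62
position: [512.0, -40.6, 112.8]
eef_rot: [2.414, 2.007, -0.002]
contact_force: [-1.2, -6.2, 3.1]
grip_width: 21.6
grip_force: 3.3
```

Run:
```python
from h import *
p,d,W=look("b"); tilt(); tilt()
```

```text
t 13.62 tcp [-76.4  -0.1] 112.8 F [-1.2 -6.2  3.1] M [-1.23  0.3   0.01]
 brass 12 [[-205.8   82.4]] 108.9
 rear face: x at foot -73.6, tilt 0.068, yaw slope -0.004, n 676
 rear face: x at foot -74.1, tilt 0.077, yaw slope 0.002, n 685
```

>>> move_arm([
  [0.003, 0, 0, 0, 0.25],
  [0.003, 0, 0, 0, 0.25],
  [0.003, 0, 0, 0, 0.25],
  [0.003, 0, 0, 0, 0.25],
  [0, 0, 0, 0, 0.25],
])

```text
t: 14.4
position: [514.6, -28.8, 113.2]
eef_rot: [2.413, 2.006, -0.001]
contact_force: [-0.8, -5.7, 5.5]
grip_width: 21.0
grip_force: 3.4
```

Run:
```python
from h import *
tilt()
```

```text
rear face: x at foot -76.7, tilt 0.217, yaw slope -0.004, n 550
```

>>> move_arm([
  [0.003, 0, 0, 0, 0.25],
  [0.003, 0, 0, 0, 0.25],
  [0.003, 0, 0, 0, 0.25],
  [0.003, 0, 0, 0, 0.25],
  [0, 0, 0, 0, 0.25],
])

```text
t: 15.08
position: [516.9, -16.5, 113.2]
eef_rot: [2.413, 2.007, 0.001]
contact_force: [0.1, -4.4, 6.1]
grip_width: 21.6
grip_force: 3.1
```

Run:
```python
from h import *
tilt()
```

```text
rear face: x at foot -80.3, tilt 0.336, yaw slope 0.000, n 316
```

>>> move_arm([
  [0.003, 0, 0, 0, 0.25],
  [0.003, 0, 0, 0, 0.25],
  [0.003, 0, 0, 0, 0.25],
  [0.003, 0, 0, 0, 0.25],
  [0, 0, 0, 0, 0.25],
])

```text
t: 15.75
position: [518.6, -3.8, 112.5]
eef_rot: [2.415, 2.009, 0.002]
contact_force: [-0.7, -1.7, 1.5]
grip_width: 21.6
grip_force: 1.0
```

>>> move_arm([
  [0.003, 0, 0, 0, 0.25],
  [0.003, 0, 0, 0, 0.25],
  [0.003, 0, 0, 0, 0.25],
  [0, 0, 0, 0, 0.25],
])

```text
t: 16.25
position: [519.3, 5.3, 111.8]
eef_rot: [-2.414, -2.009, 0.001]
contact_force: [0.5, 0.3, -0.5]
grip_width: 21.1
grip_force: 0.0
```

Run:
```python
from h import *
tilt(); look("c")
s,d=manip.camera("side"); cv2.imwrite("pics/s3.png",cv2.resize(s[170:290,250:410],(640,480),interpolation=cv2.INTER_CUBIC)[...,::-1])
```

```text
rear face: x at foot 0.0, tilt 0.000, yaw slope 0.000, n 0
t 16.3 tcp [-30.1   1. ] 111.9 F [ 0.2 -0.6  0.9] M [ 0.01  0.03 -0.01]
 brass 12 [[-205.8   82.4]] 110.0
```

It has gone over. I back away and look.

>>> move_arm([
  [-0.03, 0, -0.02, 0, 0.25],
  [-0.04, 0, 0, 0, 0.25],
  [-0.04, 0, 0, 0, 0.25],
  [0, 0, 0, 0, 0.4],
])

```text
t: 16.9
position: [499.5, -105.7, 132.3]
eef_rot: [2.419, 2.004, 0.0]
contact_force: [-0.0, 0.9, 0.0]
grip_width: 33.9
grip_force: 0.0
```

```bash
cat >> h.py <<'E'
def lying():
    s=manip.get_state(); p,d=manip.camera("top"); W=cloud(d,"top"); Z=W[...,2]; D=dock(W)
    k=(d>0)&(abs(Z-86)<9)&(p.min(-1)>120)&(D[...,0]>-40)&(D[...,0]<170)&(abs(D[...,1])<80)
    n,l,st,c=cv2.connectedComponentsWithStats(k.astype(np.uint8)); i=1+st[1:,4].argmax()
    v,u=np.nonzero(l==i); q=dock(np.array([ray("top",a,b,86)[:2] for a,b in zip(u,v)])); r=cv2.minAreaRect(q.astype(np.float32))
    print("t",round(s["t"],2),"tcp",dock(s["position"]).round(1),s["position"][2].round(1),"F",s["contact_force"].round(1))
    print(" lying: n",len(u),"rect",np.round(r[0],1),np.round(r[1],1),round(r[2],2),"x %.1f %.1f y %.1f %.1f"%(*np.percentile(q[:,0],[.5,99.5]),*np.percentile(q[:,1],[.5,99.5])),"z",Z[l==i].mean().round(1))
    return p,d
E
python3 - <<'E'
from h import *
p,d=lying()
s,_=manip.camera("side"); a=cv2.resize(s[170:290,250:410],(400,300),interpolation=cv2.INTER_CUBIC); b=cv2.resize(p[170:290,190:350],(400,300),interpolation=cv2.INTER_CUBIC)
cv2.imwrite("pics/l1.png",np.hstack([a,b])[...,::-1])
E
```

```text
t 16.9 tcp [-142.6    0.3] 132.3 F [-0.   0.9  0. ]
 lying: n 1878 rect [21.9  1.1] [ 92.4 109.8] 89.99 x -32.2 76.3 y -44.6 46.7 z 85.5
```

View pics/l1.png

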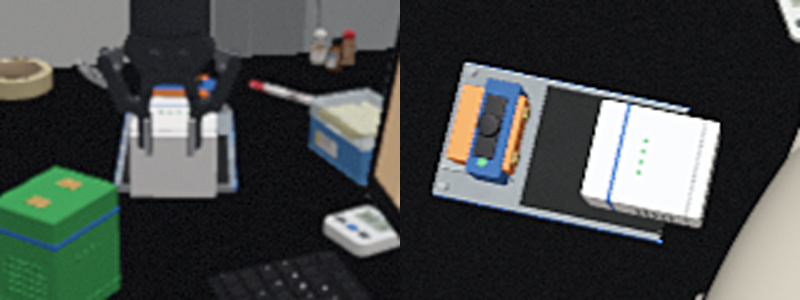

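The pack lies flat and straight (angle 89.99°) on the deck, with its rear end at x ≈ -32 and its centre at y ≈ +1.1. I check the dock's centre line at the head, then lower the tool behind it.

Run:
```python
from h import *
z=np.load("top0.npz"); p,d=z["p"],z["d"]; g=p.astype(np.float32).max(-1); f,cx,cy,R,t=K("top")
def pix(x,y,h):
    c=R@np.r_[world(x,y),h]+t; return f*c[0]/c[2]+cx, f*c[1]/c[2]+cy
ys=np.arange(-76,76.1,.5)
for x0,x1 in ((10,45),(45,80),(80,115),(160,220)):
    U=np.array([[pix(x,y,12) for y in ys] for x in np.arange(x0,x1,2.)],np.float32)
    a=cv2.remap(g,U[...,0],U[...,1],cv2.INTER_LINEAR).mean(0); k=np.nonzero(a>90)[0]; print((x0+x1)/2,ys[k[0]],ys[k[-1]],(ys[k[0]]+ys[k[-1]])/2)
W=cloud(d,"top"); D=dock(W); h=cv2.cvtColor(p,cv2.COLOR_RGB2HSV)
k=(d>0)&(abs(W[...,2]-64)<8)&(D[...,0]>100)&(D[...,0]<230)&(abs(D[...,1])<60)
v,u=np.nonzero(k); q=dock(np.array([ray("top",a,b,64)[:2] for a,b in zip(u,v)]))
r=cv2.minAreaRect(q.astype(np.float32)); print("head all",np.round(r[0],1),np.round(r[1],1),r[2])
o=k&(h[...,0]<20)&(h[...,1]>100); v,u=np.nonzero(o); q=dock(np.array([ray("top",a,b,64)[:2] for a,b in zip(u,v)])); q=q[q[:,0]<165]
print("tongue x",np.percentile(q[:,0],[2,50,98]).round(1),"y",np.percentile(q[:,1],[2,98]).round(1),len(q))
```

```text
27.5 -68.5 67.0 -0.75
62.5 -68.5 67.5 -0.5
97.5 -68.0 67.5 -0.25
190.0 -68.0 67.5 -0.25
head all [178.8  -0.3] [63.1 92.5] 0.016201531514525414
tongue x [149.5 152.8 155.7] y [-33.8  33.6] 80
```

>>> move_arm([
  [0.03, 0, 0.03, 0, 0.4],
  [0.03, 0, 0.03, 0, 0.4],
  [0.008, 0, 0.009, 0, 0.4],
  [0.01, 0, 0, 0, 0.4],
  [0, 0, 0, 0, 0.4],
])

```text
t: 17.62
position: [514.9, -26.4, 64.3]
eef_rot: [2.413, 2.01, 0.002]
contact_force: [0.6, 0.1, 0.0]
grip_width: 34.1
grip_force: 0.0
```

>>> move_arm([
  [0.006, 0, 0, 0, 0.4],
  [0.005, 0, 0, 0, 0.4],
  [0.003, 0, 0, 0, 0.4],
  [0.003, 0, 0, 0, 0.4],
  [0.003, 0, 0, 0, 0.4],
])

```text
t: 18.25
position: [517.6, -7.7, 63.4]
eef_rot: [2.415, 2.008, -0.002]
contact_force: [-0.5, -4.5, 1.3]
grip_width: 34.3
grip_force: 0.0
```

>>> move_arm([
  [0.003, 0.0001, 0, 0, 0.4],
  [0.003, 0.0001, 0, 0, 0.4],
  [0.003, 0.0001, 0, 0, 0.4],
  [0.003, 0.0001, 0, 0, 0.4],
  [0, 0, 0, 0, 0.4],
])

```text
t: 18.88
position: [520.3, 5.1, 63.3]
eef_rot: [-2.414, -2.01, -0.001]
contact_force: [-0.5, -2.7, 0.1]
grip_width: 34.1
grip_force: 0.0
```

Run:
```python
from h import *
p,d=lying()
```

```text
t 18.88 tcp [-29.9   0.1] 63.3 F [-0.5 -2.7  0.1]
 lying: n 219 rect [82.9  0.1] [17.6 90.5] 0.3 x 74.6 91.6 y -44.8 43.1 z 85.2
```

>>> move_arm([
  [0.004, 0.0001, 0, 0, 0.4],
  [0.004, 0.0001, 0, 0, 0.4],
  [0.004, 0.0001, 0, 0, 0.4],
  [0.004, 0.0001, 0, 0, 0.4],
  [0.004, 0.0001, 0, 0, 0.4],
])

```text
t: 19.55
position: [524.3, 24.6, 63.2]
eef_rot: [-2.415, -2.009, 0.0]
contact_force: [-0.5, -4.2, 1.0]
grip_width: 33.7
grip_force: 0.0
```

>>> move_arm([
  [0.004, 0.0001, 0, 0, 0.4],
  [0.004, 0.0001, 0, 0, 0.4],
  [0.004, 0.0001, 0, 0, 0.4],
  [0.004, 0.0001, 0, 0, 0.4],
  [0, 0, 0, 0, 0.4],
])

```text
t: 20.18
position: [527.7, 40.7, 63.2]
eef_rot: [-2.414, -2.009, -0.001]
contact_force: [0.4, -0.9, 0.2]
grip_width: 34.0
grip_force: 0.0
```

Run:
```python
from h import *
p,d=lying()
```

```text
Traceback (most recent call last):
  File "h.py", line 62, in lying
    n,l,st,c=cv2.connectedComponentsWithStats(k.astype(np.uint8)); i=1+st[1:,4].argmax()
                                                                       ~~~~~~~~~~~~~~~^^
ValueError: attempt to get argmax of an empty sequence
```

>>> move_arm([
  [0.003, 0.0001, 0, 0, 0.4],
  [0.003, 0.0001, 0, 0, 0.4],
  [0.003, 0.0001, 0, 0, 0.4],
  [0.002, 0, 0, 0, 0.4],
  [0, 0, 0, 0, 0.4],
])

```text
t: 20.85
position: [530.0, 51.0, 63.3]
eef_rot: [-2.415, -2.009, -0.001]
contact_force: [-0.2, -2.7, -0.2]
grip_width: 34.3
grip_force: 0.0
```

>>> move_arm([
  [0.001, 0, 0, 0, 0.4],
  [0.001, 0, 0, 0, 0.4],
  [0.001, 0, 0, 0, 0.4],
  [0.001, 0, 0, 0, 0.4],
  [0, 0, 0, 0, 0.4],
])

```text
t: 21.48
position: [530.7, 54.8, 63.3]
eef_rot: [-2.415, -2.009, -0.0]
contact_force: [-0.4, -3.3, -0.6]
grip_width: 34.1
grip_force: 0.0
```

>>> move_arm([
  [0.001, 0, 0, 0, 0.4],
  [0.001, 0, 0, 0, 0.4],
  [0, 0, 0, 0, 0.4],
])

```text
t: 21.85
position: [531.0, 56.7, 63.2]
eef_rot: [-2.415, -2.009, -0.0]
contact_force: [-0.6, -3.2, -0.7]
grip_width: 34.2
grip_force: 0.0
```

>>> move_arm([
  [0.001, 0, 0, 0, 0.4],
  [0.001, 0, 0, 0, 0.4],
  [0.001, 0, 0, 0, 0.4],
  [0, 0, 0, 0, 0.4],
])

```text
t: 22.35
position: [531.6, 59.7, 63.3]
eef_rot: [-2.415, -2.009, -0.0]
contact_force: [-0.7, -2.6, -0.2]
grip_width: 33.9
grip_force: 0.0
```

>>> move_arm([
  [0.001, 0, 0, 0, 0.4],
  [0.001, 0, 0, 0, 0.4],
  [0, 0, 0, 0, 0.4],
])

```text
t: 22.72
position: [531.9, 61.6, 63.3]
eef_rot: [-2.415, -2.009, -0.0]
contact_force: [-0.2, -4.8, 0.1]
grip_width: 34.1
grip_force: 0.0
```

>>> move_arm([
  [0.001, 0, 0, 0, 0.4],
  [0.001, 0, 0, 0, 0.4],
  [0, 0, 0, 0, 0.4],
])

```text
t: 23.1
position: [532.1, 63.0, 63.3]
eef_rot: [2.415, 2.008, -0.002]
contact_force: [-2.0, -6.7, 0.4]
grip_width: 34.1
grip_force: 0.0
```

>>> move_arm([
  [0.001, 0, 0, 0, 0.4],
  [0, 0, 0, 0, 0.4],
])

```text
t: 23.35
position: [532.0, 63.1, 63.3]
eef_rot: [2.415, 2.007, -0.004]
contact_force: [-4.0, -10.1, 1.2]
grip_width: 33.8
grip_force: 0.0
```

>>> move_arm([
  [0.0008, 0, 0, 0, 0.4],
  [0, 0, 0, 0, 0.4],
  [0, 0, 0, 0, 0.4],
])

```text
t: 23.72
position: [532.0, 63.1, 63.3]
eef_rot: [2.415, 2.005, -0.006]
contact_force: [-3.6, -11.4, 1.2]
grip_width: 34.0
grip_force: 0.0
```

It has stopped firmly at 11–12 N with no further travel. I let go, backing straight off.

>>> move_arm([
  [-0.002, 0, 0, 0, 0.4],
  [-0.004, 0, 0, 0, 0.4],
  [-0.02, 0, 0, 0, 0.4],
  [-0.05, 0, 0, 0, 0.4],
  [-0.06, 0, 0, 0, 0.4],
])

```text
t: 24.35
position: [508.6, -68.5, 63.6]
eef_rot: [2.411, 2.013, 0.004]
contact_force: [0.6, -0.0, 0.2]
grip_width: 34.0
grip_force: 0.0
```

>>> move_arm([
  [-0.03, 0, -0.05, 0, 0.4],
  [0, 0, -0.05, 0, 0.4],
  [0, 0, 0, 0, 0.4],
])

```text
t: 24.72
position: [505.6, -99.1, 167.8]
eef_rot: [2.41, 2.004, 0.009]
contact_force: [0.0, -0.5, -1.1]
grip_width: 34.1
grip_force: 0.0
```

Run:
```python
from h import *
p,d=lying(); W=cloud(d,"top"); D=dock(W); h=cv2.cvtColor(p,cv2.COLOR_RGB2HSV)
o=(d>0)&(D[...,0]>125)&(D[...,0]<165)&(abs(D[...,1])<50)&(h[...,0]<20)&(h[...,1]>100)
print("tongue visible",o.sum(), D[o].min(0).round(1) if o.sum() else "")
z=np.load("top0.npz")
for n,(a,b,c,e) in dict(timer=(338,155,375,190),beaker=(133,200,167,230),tape=(115,280,170,330),petri=(418,292,452,325),green=(355,270,418,328),purple=(460,275,530,325)).items():
    print(n,np.abs(p[b:e,a:c].astype(int)-z["p"][b:e,a:c]).mean().round(1),end="; ")
cv2.imwrite("pics/f.png",cv2.resize(p[170:290,190:350],(640,480),interpolation=cv2.INTER_CUBIC)[...,::-1])
```

```text
t 24.73 tcp [-135.1   -4.5] 167.8 F [ 0.  -0.5 -1.1]
 lying: n 1875 rect [95.4 -0.5] [ 93.4 110.1] 89.97 x 41.2 149.9 y -45.9 45.4 z 85.6
tongue visible 8 [151.2 -30.5]
timer 53.3; beaker 2.1; tape 2.3; petri 2.0; green 108.5; purple 1.9;
```

View pics/f.png

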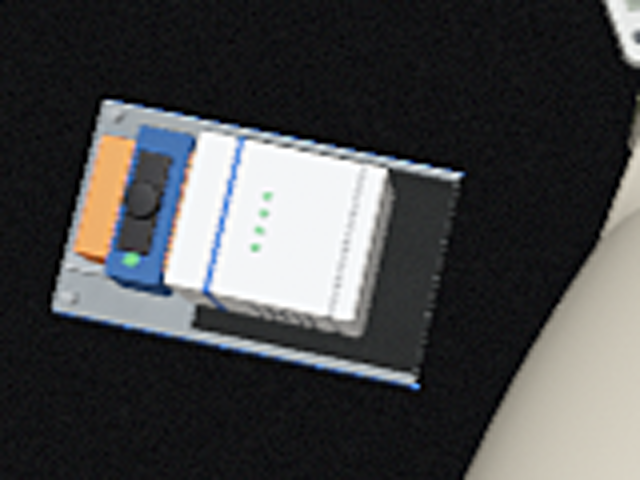

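The pack lies flat, straight and centred (y -0.5, dock -0.3), with its front against the tongue. The head's lamp shows green. The timer and the green box differ from the first picture only because the arm covers them in the top view. I never went near either.

```bash
python3 -c "
from station import manip
print(manip.hand_in())"
```

```text
the job is handed in; nothing more can be done
None
```

The pack is on charge: it lies flat, straight and centred on the deck, stopped firmly against the tongue at about 12 N, with the robot clear of it. I handed the job in at about 25 s. It rocked slightly a few times on the way to the edge, before I raised the pushing height. The other things on the bench were left alone; in the last picture the arm hid the timer and the green box.

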